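Clip the torch into its bench holder

TASK

Put the pocket torch away: pick it up and push it down from above into the larger of the two spring clip holders on the bench, until both pairs of jaws have snapped round it and it lies fully home on the seats. Leave it lying along the holder, sticking out about equally at both ends (either way round), and let go.

Things in the scene. Friction and masses are not known exactly. Their poses are not given: they have to be found in the camera images.
- torch_mid (a point): Middle of the white pocket torch, on its axis. It lies on the bench, 114 mm long along its y axis, eight-sided, 29 mm thick at the lamp end (-y), tapering to 22 mm at the tail (+y), about 26 mm wide at the middle, where it is best gripped across its x axis; about 110 g. Lying on the bench its axis is level within 3 degrees and this point about 13 mm up.
- clip_holder: The larger spring clip holder, fixed: black base plate 56 (x) x 108 (y) x 10 mm, two spring-steel clips on it at y = -32 and +32 mm, each 12 mm wide along y. Origin: centre of the plate's underside, on the bench, z up. The torch goes in along y. Between the clips 52 mm of the plate are free, so fingers holding the torch's middle have room down to the plate.
- clip_seat (a point): Where the torch's middle lies when fully home in the larger holder: on its middle, 35 mm above the bench, axes as the holder. Each clip has two sprung jaws, at +x and -x: flared tops 38 mm apart 60 mm above the bench, lips 11 mm apart at 48 mm, rubber seat at 22 mm. Laid on the jaws the torch's axis is at 64 mm; a push of 8 to 15 N opens them, then they snap over it.
- pen_clip: The smaller clip holder, same make but rigid and too small for the torch (it is for pens): black base plate 28 (x) x 62 (y) x 6 mm, 29 mm high in all. Origin: centre of its underside, z up. Not used.

How it is judged (in metres and radians):
On the way:
1. the torch is brought over the larger holder, above its jaws (its middle more than 60 mm above the underside of the holder and within 30 mm of the holder's middle, seen from above) (z of torch_mid in the frame of clip_holder above 0.06 m and horizontal distance between torch_mid and clip_holder below 0.03 m), for 0.1 s.
At the end, for the whole second after the job is handed in: The torch lies in both clips of the larger holder, below the lips: its axis 28 to 41 mm above the underside of the holder, its middle within 16 mm of the holder's middle seen from above, and its length within 10 degrees of the holder's y axis, either way round (z of torch_mid in the frame of clip_holder between 0.028 and 0.041 m and horizontal distance between torch_mid and clip_holder below 0.016 m and angle between the y axis of torch_mid and the y axis of clip_holder, either way round below 0.175 rad); the robot touches nothing.
It also fails if it takes over 35 s, if anything falls off the work surface, if the arm or the gripper's body presses on something with over 40 N, if the wrist force passes 120 N, or if a joint passes its speed limit or range.

ROBOT

A 7-joint arm with a two-finger parallel gripper is mounted at the origin on a cart in front of the work surface, level with it; the furniture and walls round the work are solid. World frame = base frame: x ahead of the robot, y to its left, z up, the work surface at z = 0. Lengths are in m, angles in degrees, forces in N, time in s.
With the tool pointing down it reaches from about 0.425 to 0.925 m from the base axis. Payload 6.8 kg.
Tool frame: the origin (TCP) lies midway between the tips of the shut fingers; the grasp point (between the pads) lies 19 mm behind it (manip.pinch_z is the distance from the TCP to the grasp point, in m); z points along the fingers, y is the line along which they close (so a half turn about z gives the same grasp; the last joint's range is limited). The gripper opens to 85 mm and grips with 20 to 120 N. Pads are 22 mm wide; open, the fingers measure 114 mm over their backs; the gripper's body (76 mm by 85 mm) begins 54 mm behind the grasp point. The pads swing forward as they close: fully open they stand 13 mm farther back than shut.
Start: joints at [-72.714, 27.33, 1.283, 89.118, -0.659, 63.558, -4.761], TCP at [0.269, 0.619, 0.231] pointing down, gripper open.
Joint ranges: [-169.35, 169.35], [-19.33, 120.38], [-80.79, 83.38], [13.8, 139.57], [-78.32, 258.32], [9.67, 109.79], [-169.56, 169.56]. Speed limits (degrees/s): [136.94, 136.94, 180, 180, 180, 180, 180].

INTERFACE

Orientations are given as [roll, pitch, yaw] about the fixed x, y, z axes, in that order (R = Rz(yaw) Ry(pitch) Rx(roll)).
In Python, from rig import manip, cams, order, status gives the robot as it stands (manip), with the cameras (cams), the job (order) and the readings (status).
- The arm moves only by the tool shift_gripper, called after "Request:" in YAML: its name, and indented under it one key for each argument. Schema: {"type":"object","properties":{"offsets":{"type":"array","items":{"type":"array","items":{"type":"array","items":{"type":"number"},"minItems":4,"maxItems":4},"minItems":1,"maxItems":20},"minItems":1,"maxItems":1},"jaw":{"type":"number"},"grip_n":{"type":"number"},"only":{"type":"string"},"quiet":{"type":"boolean"},"lines":{"type":"string"}},"required":["offsets"],"additionalProperties":false}. offsets is a list that holds a single list of rows (three levels of brackets), with 1 to 20 rows, each of 4 numbers: dx, dy, dz in m, then a turn about the tool's z in degrees; each row shifts and turns the commanded pose from where the row before left it, along the tool's axes as they then stand; what a row does not reach is not made up. A row lasts 1/12 s, in which the tool goes at most 0.0417 m and 7.16 degrees, less where a joint would pass 70% of its speed; a pose out of reach is approached as far as the arm can. jaw is the finger opening in m, set as the call begins (left out keeps the last). The fingers move at their own pace and stop on an object; grip_n is the grip in N (left out, the last holds). Time passes only in rows, so rows that do not move let the fingers close. The tool returns the time, the measured TCP pose, the force, the opening and the grip force at its end. only (a regular expression) keeps the lines of the reply that match it, lines (a string "A,B") keeps lines A to B, and quiet returns only ok. Input that does not fit is refused with a message, and nothing moves.
- status.read_state(): the state, without advancing time (a new reading comes with each control period).
- cams.capture(name): name is "scene" or "top" or "wrist"; returns a dict with "img" (480x640x3 uint8, red, green, blue), "vertical_fov" (degrees; the focal length in pixels is half the picture's height over the tangent of half this angle, whatever the lens; pixels are square), "cx", "cy" (the principal point, pixels), "cam_to_world" (4x4, takes a point from camera to world coordinates). Camera axes: x right, y down, z forward; pixel columns grow to the right and rows downward; lengths in m; the calibration is good to about 2 mm. A picture is of the moment at which its call begins. There is no depth.
- order.close_job(): hands the job in; it is judged then, once.
The state is a dict: "t": time; "qpos": joint angles; "joint_velocities": joint speeds; "effort": joint torques, N m; "eef_pos": TCP position; "orientation": TCP orientation; "force": force on the tool from outside, world axes, zero at the start; "ft_torque": the same for the moment, N m; "opening": finger opening in m; "finger_force": force on a finger pad.
Only numpy, scipy, OpenCV 4.12 (cv2) and the standard library are available. Lean on these libraries where they do the work, as an engineer would, in place of code of your own. Each camera call takes 0.05 s, during which the arm holds its last target. There are 200 camera calls.

## Working session

There is one attempt and no reset: what is moved stays moved. The work goes in short steps, Python scripts to look and compute and a tool call to move; the robot and the scene stay as the last step left them, time stands still between calls to the robot, and variables do not carry over. Pictures are saved under pics/ and viewed, at most 10 in all, crops included, and the job is handed in when it is done.

```bash
ls; mkdir -p pics
```

Run:
```python
from rig import manip, cams, order, status
import cv2,numpy as np,pickle
s=status.read_state();print(s)
d={}
for n in("scene","top"):
    c=cams.capture(n);d[n]=c;cv2.imwrite(f"pics/{n}0.png",c["img"][:,:,::-1])
    print(n,c["vertical_fov"],c["cx"],c["cy"],np.round(c["cam_to_world"],3).tolist())
pickle.dump(d,open("cap0.pkl","wb"))
```

```text
pics
rig.py
{'t': 0.0, 'qpos': array([-72.71392569,  27.37705817,   1.2821849 ,  89.17957866,
        -0.65919812,  63.55796016,  -4.76038646]), 'joint_velocities': array([-0.03885941,  0.03558635, -0.0175988 , -0.01311645, -0.0055716 ,
        0.01543517,  0.02862092]), 'effort': array([ 1.86537891e-04, -5.96459198e+01,  1.60798822e+00, -2.81186932e+01,
        1.24080377e-02,  9.29700269e-03,  8.88861081e-06]), 'eef_pos': array([0.26873122, 0.61853984, 0.23030236]), 'orientation': array([-1.79893137e+02,  8.78192316e-03,  1.56520277e+02]), 'force': array([-0.55076575, -0.02288353, -0.90759765]), 'ft_torque': array([ 0.04016443, -0.03288413,  0.00489328]), 'finger_force': 0.0, 'opening': 0.08516517949836327}
scene 50.949153883216944 320.06218065703655 246.50938412803663 [[0.862, -0.387, 0.327, 0.207], [-0.506, -0.664, 0.55, -0.452], [0.005, -0.639, -0.769, 0.729], [0.0, 0.0, 0.0, 1.0]]
top 51.34200405069724 312.611248683247 231.8891949116964 [[0.019, -0.997, 0.078, 0.412], [-1.0, -0.018, 0.011, 0.016], [-0.01, -0.078, -0.997, 1.122], [0.0, 0.0, 0.0, 1.0]]
```

View pics/top0.png

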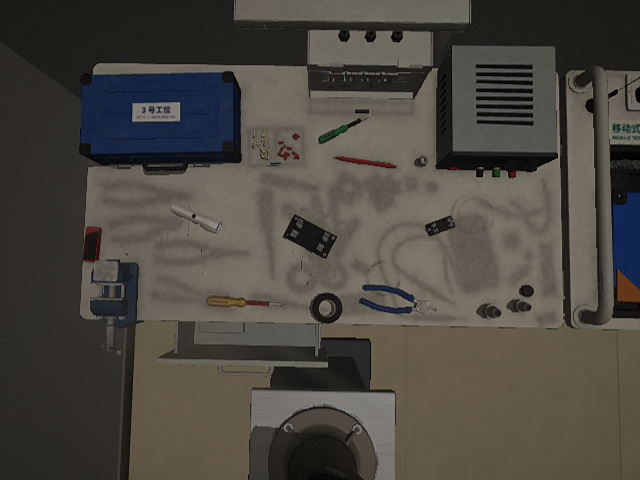

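View pics/scene0.png

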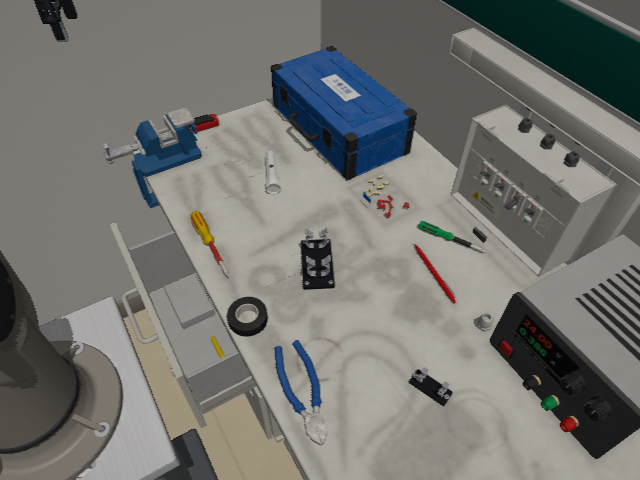

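The top view shows the torch around (197,218), the larger holder at (309,236) and the pen clip at (440,226). In the scene view they are at (272,172), (318,262) and (431,386). Next I'll measure by masks.

Create h.py:
```python
import numpy as np,cv2
def K(c): return 240/np.tan(np.radians(c["vertical_fov"]/2))
def ray(c,p):
    T=np.array(c["cam_to_world"]);f=K(c)
    d=T[:3,:3]@np.array([(p[0]-c["cx"])/f,(p[1]-c["cy"])/f,1]);return T[:3,3],d/np.linalg.norm(d)
def plane(c,p,z):
    o,d=ray(c,p);return o+d*(z-o[2])/d[2]
def tri(c1,p1,c2,p2):
    a,u=ray(c1,p1);b,v=ray(c2,p2)
    s=np.linalg.lstsq(np.c_[u,-v],b-a,rcond=None)[0]
    x,y=a+u*s[0],b+v*s[1];return (x+y)/2,np.linalg.norm(x-y)
def blob(m,box):
    x0,y0,x1,y1=box;k=np.zeros(m.shape,np.uint8);k[y0:y1,x0:x1]=m[y0:y1,x0:x1]*255
    cs,_=cv2.findContours(k,cv2.RETR_EXTERNAL,cv2.CHAIN_APPROX_NONE)
    return max(cs,key=cv2.contourArea)
```

Run:
```python
import pickle;from h import *
d=pickle.load(open("cap0.pkl","rb"))
boxT={"top":(160,195,235,245),"scene":(250,140,295,205)}
boxH={"top":(270,200,350,270),"scene":(285,215,350,300)}
out=[]
for n,c in d.items():
    g=cv2.cvtColor(c["img"],cv2.COLOR_RGB2GRAY)
    x0,y0,x1,y1=boxT[n];sub=g[y0:y1,x0:x1]
    print(n,"median",np.median(sub),"p95",np.percentile(sub,[5,80,90,95,99]))
    v=[]
    for box in(boxT[n],boxH[n]):
        x0,y0,x1,y1=box;v.append(cv2.resize(c["img"][y0:y1,x0:x1,::-1],(400,300) if 0 else None,fx=5,fy=5,interpolation=cv2.INTER_CUBIC))
    h=max(a.shape[0] for a in v)
    out.append(np.hstack([cv2.copyMakeBorder(a,0,h-a.shape[0],0,10,cv2.BORDER_CONSTANT) for a in v]))
    th=np.median(sub)+18
    for nm,m,b in(("T",g>th,boxT[n]),("H",g<60,boxH[n])):
        k=blob(m,b);r=cv2.minAreaRect(k);print(nm,r,np.round(cv2.boxPoints(r),1).tolist())
w=max(a.shape[1] for a in out);im=np.vstack([cv2.copyMakeBorder(a,0,0,0,w-a.shape[1],cv2.BORDER_CONSTANT) for a in out])
s=min(800/im.shape[1],600/im.shape[0],1);print(im.shape,s);cv2.imwrite("pics/crop.png",cv2.resize(im,None,fx=s,fy=s))
```

```text
scene median 161.0 p95 [137.  167.  168.6 170.  181. ]
T ((272.5, 180.0), (6.0, 5.0), 90.0) [[270.0, 177.0], [275.0, 177.0], [275.0, 183.0], [270.0, 183.0]]
H ((317.05975341796875, 263.89605712890625), (49.02450180053711, 31.263931274414062), 86.18592071533203) [[299.79998779296875, 240.5], [331.0, 238.39999389648438], [334.29998779296875, 287.29998779296875], [303.1000061035156, 289.3999938964844]]
top median 108.0 p95 [ 85. 114. 115. 120. 132.]
T ((210.5344696044922, 223.41380310058594), (13.184369087219238, 4.828078746795654), 21.801406860351562) [[203.5, 223.1999969482422], [205.3000030517578, 218.6999969482422], [217.60000610351562, 223.60000610351562], [215.8000030517578, 228.10000610351562]]
H ((309.4471130371094, 236.33248901367188), (48.725948333740234, 26.43906021118164), 27.474430084228516) [[281.70001220703125, 236.8000030517578], [293.8999938964844, 213.39999389648438], [337.20001220703125, 235.8000030517578], [325.0, 259.29998779296875]]
(775, 795, 3) 0.7741935483870968
```

View pics/crop.png

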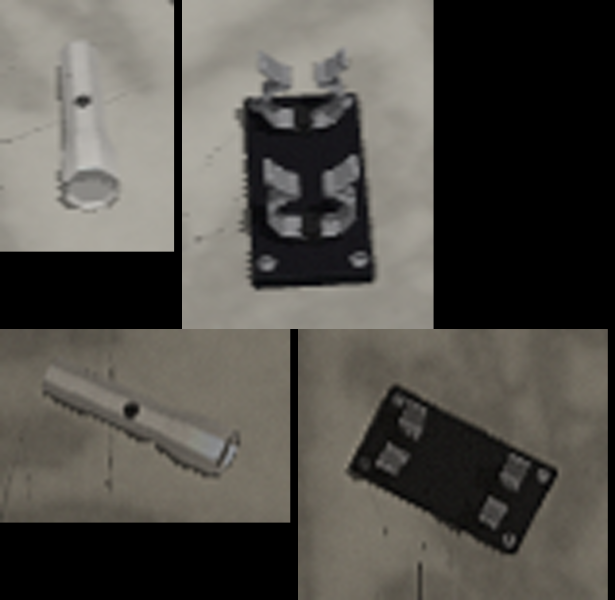

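The crops show the torch, its dark switch and its lamp end, plus the holder plate with screws and four jaws. I'll triangulate these first, then refine with the wrist camera.

Run:
```python
import pickle;from h import *
d=pickle.load(open("cap0.pkl","rb"));S,T=d["scene"],d["top"]
for n,a,b in(("switch",(271.4,166.1),(193.8,215.9)),("tail",(270.1,151.5),(172.4,208.7)),("lamp",(273.5,188.5),(219,227.5)),("plate",(317.2,263.9),(309.4,236.3))):
    print(n,tri(S,a,T,b))
print("top@.013 tail,lamp",plane(T,(172.4,208.7),.013),plane(T,(219.4,227.5),.013))
sc=[[299.8,240.5],[331,238.4],[334.3,287.3],[303.1,289.4]];tp=[[281.7,236.8],[293.9,213.4],[337.2,235.8],[325,259.3]]
for a in sc:print("s",plane(S,a,.01).round(4))
for a in tp:print("t",plane(T,a,.01).round(4))
from rig import manip, cams, order, status
from scipy.spatial.transform import Rotation as R
c=cams.capture("wrist");s=status.read_state()
Rt=R.from_euler("xyz",s["orientation"],degrees=True).as_matrix();W=np.array(c["cam_to_world"])
print("cam in tool",(Rt.T@(W[:3,3]-s["eef_pos"])).round(4),(Rt.T@W[:3,:3]).round(3).tolist(),c["vertical_fov"],c["cx"],c["cy"],Rt.round(3).tolist())
```

```text
switch (array([0.52913144, 0.29243156, 0.02399747]), np.float64(0.0019089332508125936))
tail (array([0.5471063 , 0.34041721, 0.02106963]), np.float64(0.007237886455985385))
lamp (array([0.50508809, 0.23700837, 0.016762  ]), np.float64(0.0021606201816191683))
plate (array([0.49039918, 0.03561844, 0.00085954]), np.float64(0.0024230750281345657))
top@.013 tail,lamp [0.54476897 0.34428322 0.013     ] [0.50442867 0.23730054 0.013     ]
s [0.4877 0.0933 0.01  ]
s [0.5409 0.0684 0.01  ]
s [ 0.4877 -0.0304  0.01  ]
s [ 0.4387 -0.007   0.01  ]
t [0.4864 0.0978 0.01  ]
t [0.5395 0.0717 0.01  ]
t [ 0.491 -0.026  0.01 ]
t [4.381e-01 3.000e-04 1.000e-02]
cam in tool [ 0.0754  0.0008 -0.1428] [[0.0, -0.954, -0.299], [1.0, 0.0, -0.001], [0.001, -0.299, 0.954]] 71.13003864473622 317.9659865471157 235.61614734193193 [[-0.917, 0.398, -0.001], [0.398, 0.917, -0.001], [-0.0, -0.001, -1.0]]
```

Request:
shift_gripper:
  offsets:
    - [[0, 0, 0, 6.7], [0, 0, 0, 6.7], [0, 0, 0, 6.7], [0, 0, 0, 6.7], [0, 0, 0, 6.7], [0, 0, 0, 6.7], [0, 0, 0, 6.7], [0, 0, 0, 6.7], [0, 0, 0, 6.7], [0, 0, 0, 6.7], [0, 0, 0, 6.7], [0, 0, 0, 6.7], [0, 0, 0, 6.7]]

```text
t: 1.23
eef_pos: [0.2688, 0.6189, 0.2309]
orientation: [-180.0, 0.0, 69.1]
force: [-0.2, -0.3, -0.7]
opening: 0.0853
finger_force: 0.0
```

Request:
shift_gripper:
  offsets:
    - [[-0.018, 0.0296, 0, 0], [-0.018, 0.0296, 0, 0], [-0.018, 0.0296, 0, 0], [-0.018, 0.0296, 0, 0], [-0.018, 0.0296, 0, 0], [-0.018, 0.0296, 0, 0], [-0.018, 0.0296, 0, 0], [-0.018, 0.0296, 0, 0], [-0.018, 0.0296, 0, 0], [-0.018, 0.0296, 0, 0], [-0.018, 0.0296, 0, 0], [-0.018, 0.0296, 0, 0], [0, 0, 0, 0], [0, 0, 0, 0]]

```text
t: 2.4
eef_pos: [0.5269, 0.2893, 0.2313]
orientation: [180.0, 0.0, 69.1]
force: [0.1, 0.8, 0.5]
opening: 0.0853
finger_force: 0.0
```

Run:
```python
from rig import manip, cams, order, status
import cv2,pickle
c=cams.capture("wrist");pickle.dump(c,open("w1.pkl","wb"));cv2.imwrite("pics/w1.png",c["img"][:,:,::-1])
s=status.read_state();print(s["t"],s["eef_pos"],s["orientation"],s["qpos"].round(0))
```

```text
2.45 [0.5256158  0.29150778 0.23107755] [-1.79971431e+02  1.28801749e-02  6.93211452e+01] [-55.  22.  27. 101. -11.  60. -45.]
```

View pics/w1.png

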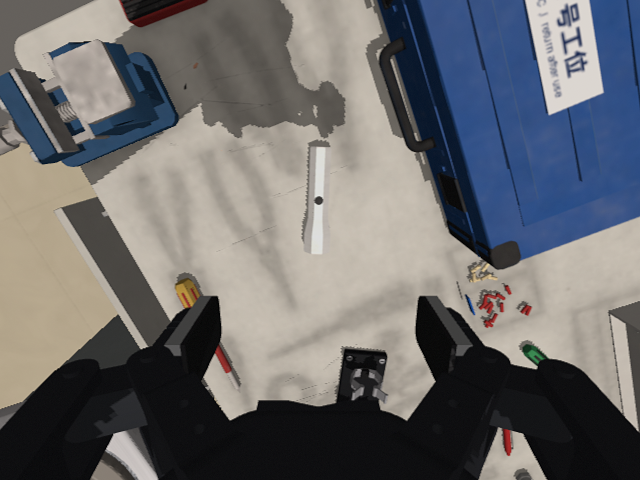

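Wrist view: the torch lies nearly vertical in the picture, tail at (319,143), lamp at (315,254), switch at (318.5,200), and the gripper is well aligned with it. The holder's near end is at (364,375). Next I'll measure the torch from this view together with the others.

Run:
```python
import pickle;from h import *
d=pickle.load(open("cap0.pkl","rb"));S,T=d["scene"],d["top"];W=pickle.load(open("w1.pkl","rb"))
g=cv2.cvtColor(W["img"],cv2.COLOR_RGB2GRAY)
sub=g[130:270,290:345];print(np.percentile(sub,[10,50,80,90]))
m=(g>np.percentile(sub,50)+12)
k=blob(m,(290,130,345,270));r=cv2.minAreaRect(k);b=cv2.boxPoints(r);print(r)
b=b[b[:,1].argsort()];tail,lamp=b[:2].mean(0),b[2:].mean(0);print(tail,lamp)
dk=blob(g<90,(310,190,328,210));M=cv2.moments(dk);sw=(M["m10"]/M["m00"],M["m01"]/M["m00"]);print("sw",sw)
print(tri(W,sw,T,(193.8,215.9)),tri(W,sw,S,(271.4,166.1)))
print("tail",tri(W,tail,T,(172.4,208.7)),"lamp",tri(W,lamp,T,(219.8,227.5)))
for z in(.013,.02):
    a,c=plane(W,tail,z),plane(W,lamp,z);print(z,a,c,(a+c)/2,np.linalg.norm(a-c),np.degrees(np.arctan2(*(a-c)[1::-1])))
```

```text
[155. 185. 191. 217.]
((316.5, 228.5), (11.0, 51.0), 0.0)
[316.5 203. ] [316.5 254. ]
sw (318.2863849765258, 200.15962441314554)
(array([0.52957122, 0.2939831 , 0.01824861]), np.float64(0.0015177357318700584)) (array([0.53074072, 0.29431138, 0.02193183]), np.float64(0.0004507287396785825))
tail (array([0.53364201, 0.31202973, 0.11980894]), np.float64(0.0035659544253615685)) lamp (array([0.50510512, 0.23576217, 0.01463405]), np.float64(0.0017154134997877308))
0.013 [0.52696018 0.29045745 0.013     ] [0.50567673 0.23486997 0.013     ] [0.51631846 0.26266371 0.013     ] 0.059522711471195394 69.04905366906074
0.02 [0.5275065  0.29182762 0.02      ] [0.50663563 0.23731772 0.02      ] [0.51707106 0.26457267 0.02      ] 0.05836884669313487 69.04905366906074
```

Run:
```python
import pickle;from h import *
d=pickle.load(open("cap0.pkl","rb"));S,T=d["scene"],d["top"];W=pickle.load(open("w1.pkl","rb"))
g=cv2.cvtColor(W["img"],cv2.COLOR_RGB2GRAY)
for th in(198,205):
    m=cv2.morphologyEx((g>th).astype(np.uint8),cv2.MORPH_CLOSE,np.ones((9,9)))
    k=blob(m,(290,130,345,270));r=cv2.minAreaRect(k);b=cv2.boxPoints(r);b=b[b[:,1].argsort()];tail,lamp=b[:2].mean(0),b[2:].mean(0);print(th,r,tail,lamp)
    print("tail",tri(W,tail,T,(172.4,208.7)))
    a,c=plane(W,tail,.015),plane(W,lamp,.015);print(a,c,(a+c)/2,np.linalg.norm(a-c),np.degrees(np.arctan2(*(a-c)[1::-1])))
```

```text
198 ((317.9580383300781, 200.4252166748047), (11.171638488769531, 107.1007308959961), 1.6846843957901) [319.53238 146.898  ] [316.3837  253.95244]
tail (array([0.54837669, 0.34550798, 0.00538323]), np.float64(0.005770959736583213))
[0.55117691 0.34490896 0.015     ] [0.50584743 0.23567073 0.015     ] [0.52851217 0.29028984 0.015     ] 0.11826982968170925 67.46351166042744
205 ((317.95184326171875, 200.02267456054688), (10.330405235290527, 106.2079849243164), 1.3639274835586548) [319.21585 146.93373] [316.68784 253.11162]
tail (array([0.54820937, 0.34554236, 0.00544592]), np.float64(0.005434642442184802))
[0.55085797 0.34499229 0.015     ] [0.50653704 0.23650178 0.015     ] [0.5286975  0.29074703 0.015     ] 0.11719443021633136 67.77882408441533
```

Request:
shift_gripper:
  offsets:
    - [[0, 0.0026, 0.03, 0.8], [0, 0, 0.035, 0], [0, 0, 0.035, 0], [0, 0, 0.035, 0], [0, 0, 0.035, 0], [0, 0, 0.03, 0], [0, 0, 0.015, 0], [0, 0, 0.008, 0], [0, 0, 0.005, 0], [0, 0, 0, 0]]

```text
t: 3.28
eef_pos: [0.5274, 0.2921, 0.0029]
orientation: [-180.0, 0.0, 68.7]
force: [-0.2, -0.1, 0.2]
opening: 0.0853
finger_force: 0.0
```

Request:
shift_gripper:
  offsets:
    - [[0, 0, 0, 0], [0, 0, 0, 0], [0, 0, 0, 0], [0, 0, 0, 0], [0, 0, 0, 0], [0, 0, 0, 0], [0, 0, 0, 0], [0, 0, 0, 0]]
  jaw: 0.01
  grip_n: 60

```text
t: 3.95
eef_pos: [0.5287, 0.2914, 0.0043]
orientation: [180.0, -0.1, 68.6]
force: [0.8, -0.6, 6.1]
opening: 0.025
finger_force: 58.9
```

Request:
shift_gripper:
  offsets:
    - [[0, 0, -0.02, 0], [0, 0, -0.03, 0], [0, 0, -0.03, 0], [0, 0, -0.03, 0], [0, 0, -0.03, 0], [0, 0, -0.03, 0], [0, 0, -0.03, 0], [0, 0, 0, 5]]

```text
t: 4.62
eef_pos: [0.5311, 0.2922, 0.2096]
orientation: [179.8, -0.5, 63.6]
force: [0.7, 1.3, -1.7]
opening: 0.0246
finger_force: 59.2
```

Request:
shift_gripper:
  offsets:
    - [[-0.0276, 0.0177, 0, 0], [-0.0276, 0.0177, 0, 0], [-0.0276, 0.0177, 0, 0], [-0.0276, 0.0177, 0, 0], [-0.0276, 0.0177, 0, 0], [-0.0276, 0.0177, 0, 0], [-0.0276, 0.0177, 0, 0], [-0.0276, 0.0177, 0, 0], [-0.0276, 0.0177, 0, 0], [0, 0, 0, 0], [0, 0, 0, 0], [0, 0, 0, 0]]

```text
t: 5.62
eef_pos: [0.56, -0.0017, 0.2031]
orientation: [-180.0, -0.0, 63.6]
force: [0.1, 0.5, 0.2]
opening: 0.0247
finger_force: 59.1
```

Run:
```python
from rig import manip, cams, order, status
import cv2,pickle
c=cams.capture("wrist");pickle.dump(c,open("w2.pkl","wb"));cv2.imwrite("pics/w2.png",c["img"][:,:,::-1])
s=status.read_state();print(s["t"],s["eef_pos"],s["orientation"],s["opening"],s["finger_force"],s["qpos"].round(0),s["force"])
pickle.dump({n:cams.capture(n) for n in("scene","top")},open("cap2.pkl","wb"))
```

```text
5.6667 [ 0.56008203 -0.00088608  0.20306863] [-1.79952872e+02 -2.35438132e-02  6.37003094e+01] 0.02438168431574871 59.09868716262281 [-32.  20.  33. 108. -13.  55. -20.] [-0.2453384  -0.19095941 -1.51399437]
```

View pics/w2.png

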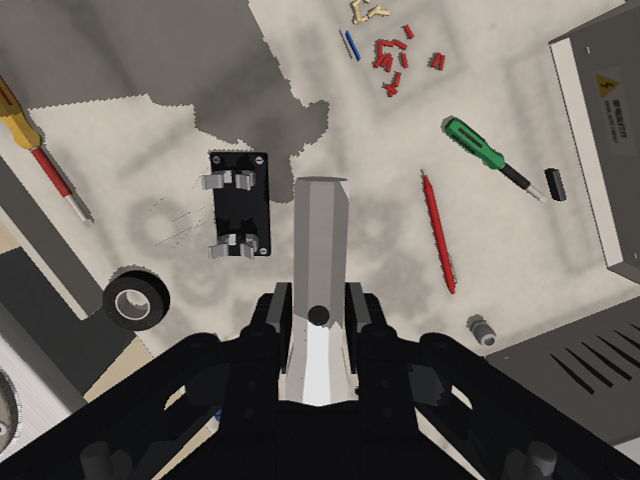

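Wrist view: the torch is held level, with its tail end at row 179 and its switch at (318,316). The holder plate is unobstructed, with corners near (210,152), (268,152), (271,255) and (215,256). Next I'll compute the holder pose and where the torch's middle sits in the grip.

Run:
```python
import pickle;from h import *
from rig import manip, cams, order, status
from scipy.spatial.transform import Rotation as R
W=pickle.load(open("w2.pkl","rb"));d=pickle.load(open("cap0.pkl","rb"));S,T=d["scene"],d["top"]
g=cv2.cvtColor(W["img"],cv2.COLOR_RGB2GRAY)
k=blob(cv2.morphologyEx((g<65).astype(np.uint8),cv2.MORPH_CLOSE,np.ones((5,5))),(204,140,283,266))
r=cv2.minAreaRect(k);b=cv2.boxPoints(r);print(r)
m=(b.sum(1).argmin(),(b[:,0]-b[:,1]).argmax(),b.sum(1).argmax(),(b[:,0]-b[:,1]).argmin())
tl,tr,br,bl=[b[i] for i in m];print(tl,tr,br,bl)
P={z:[plane(W,p,z) for p in(tl,tr,br,bl)] for z in(0,.01)}
# edges midpoints: left/bottom top-face, right/top bottom
L=(P[.01][0]+P[.01][3])/2;Rr=(P[0][1]+P[0][2])/2;U=(P[0][0]+P[0][1])/2;D=(P[.01][2]+P[.01][3])/2
print("mid LR",(L+Rr)/2,np.linalg.norm((L-Rr)[:2]),"mid UD",(U+D)/2,np.linalg.norm((U-D)[:2]),"axis deg",np.degrees(np.arctan2(*(U-D)[1::-1])))
ctr=(tl+br+tr+bl)/4;print("tri",tri(W,ctr,T,(309.4,236.3)))
# screws: bright dots
s=status.read_state();Rt=R.from_euler("xyz",s["orientation"],degrees=True).as_matrix()
for n,p,h in(("tail top edge",(320,179),.0),("switch",(318,316),.0)):
    for z in(.215,.225):
        q=plane(W,p,z);print(n,z,(Rt.T@(q-s["eef_pos"])).round(4))
o=cv2.resize(W["img"][140:270,195:285,::-1],None,fx=4.5,fy=4.5,interpolation=cv2.INTER_CUBIC)
t=cv2.resize(T["img"][205:267,275:345,::-1],None,fx=6,fy=6,interpolation=cv2.INTER_CUBIC)
H=max(o.shape[0],t.shape[0]);pad=lambda a:cv2.copyMakeBorder(a,0,H-a.shape[0],0,0,cv2.BORDER_CONSTANT)
cv2.imwrite("pics/crop2.png",np.hstack([pad(o)*1,pad(cv2.convertScaleAbs(t,alpha=1.6))]));print(o.shape,t.shape)
```

```text
((240.54246520996094, 203.47640991210938), (105.4221420288086, 57.25025939941406), 87.51044464111328)
[209.65472 152.05849] [266.85095 149.5717 ] [271.4302  254.89433] [214.23398 257.3811 ]
mid LR [0.49055337 0.03550878 0.005     ] 0.057088434330382465 mid UD [0.49053538 0.03640465 0.005     ] 0.10882457824271274 axis deg 63.31044250807885
tri (array([ 0.48936504,  0.03680042, -0.00230841]), np.float64(0.0012285081362944))
tail top edge 0.215 [ 0.058   0.0022 -0.0119]
tail top edge 0.225 [ 0.0593  0.0022 -0.0219]
switch 0.215 [-0.0023  0.0013 -0.0119]
switch 0.225 [ 0.0036  0.0013 -0.0219]
(585, 405, 3) (372, 420, 3)
```

View pics/crop2.png

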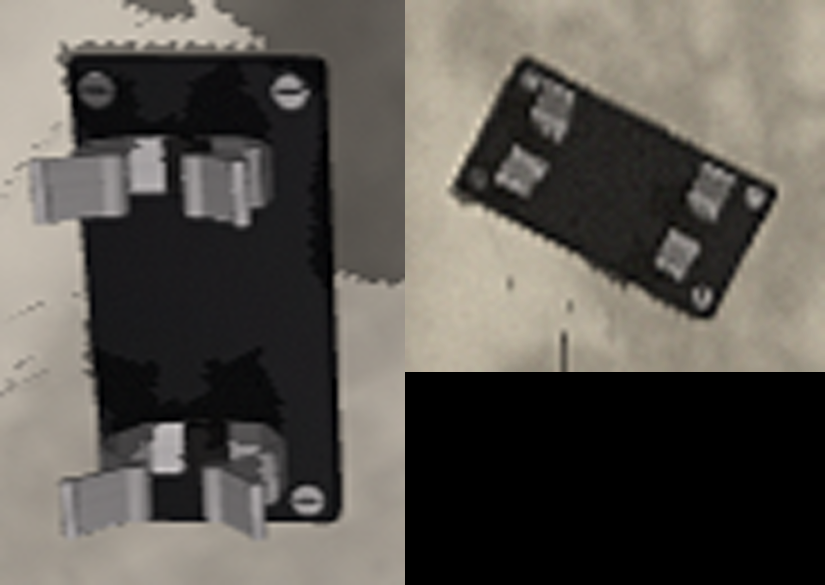

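Run:
```python
import pickle;from h import *
W=pickle.load(open("w2.pkl","rb"));T=pickle.load(open("cap0.pkl","rb"))["top"]
q=[tri(W,a,T,b) for a,b in(((259.4,160.4),(295.8,218.3)),((216.1,160),(287.2,234.7)),((263.4,251.1),(333.5,237.8)),((202.8,182.2),(292.2,235.3)))]
for x in q:print(x)
print("centre from screws",(q[1][0]+q[2][0])/2)
```

```text
(array([0.52948447, 0.06752855, 0.00081117]), np.float64(0.00026479389831862065))
(array([0.49173852, 0.08645417, 0.00435805]), np.float64(0.0009110153025950402))
(array([ 0.48679624, -0.01817786,  0.00452846]), np.float64(0.00041714947272045806))
(array([0.48699174, 0.07252547, 0.05527743]), np.float64(0.0008945919528814733))
centre from screws [0.48926738 0.03413815 0.00444325]
```

Request:
shift_gripper:
  offsets:
    - [[0, -0.02, 0, 0], [0, -0.02, 0, 0], [0.001, -0.02, 0, 0], [0, -0.02, 0, 0], [0, 0, 0.03, 0], [0, 0, 0.03, 0], [0, 0, 0.03, 0], [0, 0, 0.03, 0], [0, 0, 0, 0], [0, 0, 0, 0]]

```text
t: 6.6
eef_pos: [0.4881, 0.0347, 0.0827]
orientation: [-179.9, 0.1, 63.7]
force: [-0.5, -0.6, 0.1]
opening: 0.0246
finger_force: 59.2
```

Screw and jaw triangulation agrees with the text to within a few millimetres (jaw tops about 55–60 mm, plate centre within 2 mm), so I'll push down.

Request:
shift_gripper:
  offsets:
    - [[0, 0, 0.01, 0], [0, 0, 0.008, 0], [0, 0, 0.006, 0], [0, 0, 0.006, 0], [0, 0, 0.005, 0], [0, 0, 0.005, 0]]
  grip_n: 90

```text
t: 7.1
eef_pos: [0.4911, 0.0344, 0.0442]
orientation: [179.8, -0.1, 63.6]
force: [1.2, 0.0, 3.9]
opening: 0.0239
finger_force: 91.1
```

Request:
shift_gripper:
  offsets:
    - [[0, 0, 0.005, 0], [0, 0, 0.004, 0], [0, 0, 0.004, 0], [0, 0, 0.004, 0], [0, 0, 0, 0], [0, 0, 0, 0]]

```text
t: 7.6
eef_pos: [0.489, 0.0342, 0.0263]
orientation: [-180.0, -0.0, 63.6]
force: [-0.9, 1.4, 4.4]
opening: 0.024
finger_force: 91.1
```

Run:
```python
from rig import manip, cams, order, status
import cv2,pickle
d={n:cams.capture(n) for n in("scene","top","wrist")};pickle.dump(d,open("cap3.pkl","wb"))
S=cv2.resize(d["scene"]["img"][180:320,240:400],None,fx=3.2,fy=3.2,interpolation=cv2.INTER_CUBIC);w=cv2.resize(d["wrist"]["img"],(288,216))
w=cv2.copyMakeBorder(w,0,S.shape[0]-216,0,0,cv2.BORDER_CONSTANT)
cv2.imwrite("pics/p3.png",cv2.hconcat([S,w])[:,:,::-1])
```

```text
(no output)
```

View pics/p3.png

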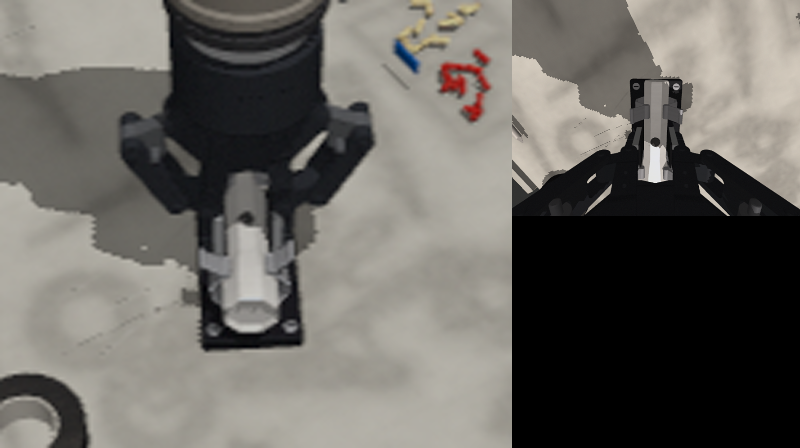

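The picture shows the torch between the jaws of both clips, centred on the plate. I'll feel for the seat with a small extra push.

Request:
shift_gripper:
  offsets:
    - [[0, 0, 0.002, 0], [0, 0, 0.001, 0], [0, 0, 0, 0], [0, 0, 0, 0]]

```text
t: 8.08
eef_pos: [0.4891, 0.0342, 0.026]
orientation: [-179.9, -0.1, 63.6]
force: [-11.4, -1.0, 47.5]
opening: 0.0236
finger_force: 95.9
```

The force rose to 47 N with no further travel, so the torch is on the seats. I'll relax, open and retreat.

Request:
shift_gripper:
  offsets:
    - [[0, 0, -0.003, 0], [0, 0, 0, 0]]

```text
t: 8.25
eef_pos: [0.4891, 0.0342, 0.0265]
orientation: [180.0, -0.0, 63.6]
force: [-1.4, -1.1, 4.2]
opening: 0.0237
finger_force: 91.5
```

Request:
shift_gripper:
  offsets:
    - [[0, 0, 0, 0], [0, 0, 0, 0], [0, 0, 0, 0], [0, 0, 0, 0], [0, 0, 0, 0], [0, 0, 0, 0], [0, 0, 0, 0], [0, 0, 0, 0]]
  jaw: 0.085

```text
t: 8.92
eef_pos: [0.4891, 0.0343, 0.0263]
orientation: [-180.0, 0.0, 63.6]
force: [-0.0, -0.5, -0.3]
opening: 0.0849
finger_force: 0.0
```

Request:
shift_gripper:
  offsets:
    - [[0, 0, -0.02, 0], [0, 0, -0.03, 0], [0, 0, -0.03, 0], [0, 0, -0.03, 0], [0, 0, -0.03, 0], [0, 0, -0.03, 0], [0.04, 0, 0, 0], [0.04, 0, 0, 0], [0.04, 0, 0, 0], [0.04, 0, 0, 0], [0, 0, 0, 0], [0, 0, 0, 0], [0, 0, 0, 0]]

```text
t: 10.0
eef_pos: [0.5598, 0.1767, 0.1959]
orientation: [-180.0, 0.1, 63.6]
force: [-0.6, -0.5, -0.5]
opening: 0.085
finger_force: 0.0
```

Run:
```python
from rig import manip, cams, order, status
import cv2,pickle
from h import *
d={n:cams.capture(n) for n in("scene","top","wrist")};pickle.dump(d,open("cap4.pkl","wb"))
S=cv2.resize(d["scene"]["img"][200:310,260:370],None,fx=4,fy=4,interpolation=cv2.INTER_CUBIC);w=cv2.resize(d["top"]["img"][200:270,265:355],None,fx=3.9,fy=4,interpolation=cv2.INTER_CUBIC)
w=cv2.copyMakeBorder(w,0,S.shape[0]-w.shape[0],0,0,cv2.BORDER_CONSTANT)
cv2.imwrite("pics/p4.png",cv2.hconcat([S,w])[:,:,::-1])
```

```text
(no output)
```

View pics/p4.png

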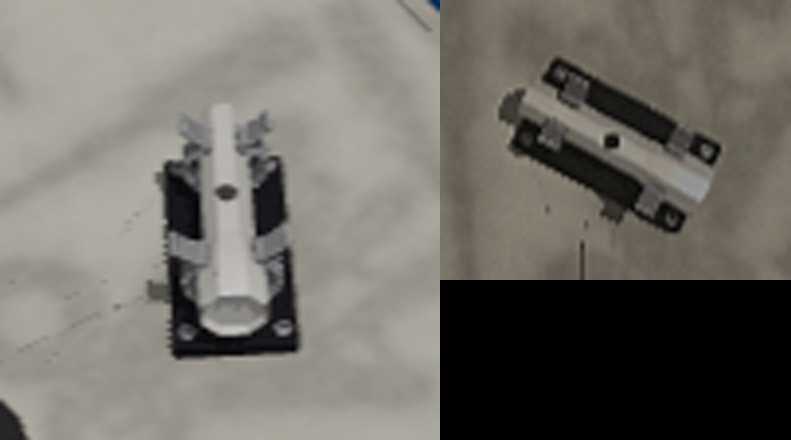

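The torch lies between the jaws of both clips, along the holder and centred. I'll check its height from the switch (scene (316.5,247.8), top (308.8,235.3)), and hand in if it is below the lips.

Run:
```python
import pickle;from h import *
from rig import manip, cams, order, status
d=pickle.load(open("cap4.pkl","rb"))
p,e=tri(d["scene"],(316.5,247.8),d["top"],(308.8,235.3));print(p,e)
if p[2]<.056: print(order.close_job())
```

```text
[0.48931868 0.03615398 0.04711355] 0.0023515233461706936
the job is handed in; nothing more can be done
None
```

The torch is in the larger holder, held by both clips, centred along the plate and down on its seats. The gripper let go and moved clear, and I handed the job in about 10 s into the run; the verdict was not shown.

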